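# Switch on the grow lamp under its green rain cover

### The arm

A 7-joint arm with a two-finger parallel gripper is mounted at the origin on the work surface. World frame = base frame: x ahead of the robot, y to its left, z up, the work surface at z = 0. Lengths are in mm, angles in rad, forces in N, time in s.
With the tool pointing down it reaches from about 400 to 875 mm from the base axis. Payload 4.4 kg.
Tool frame: the origin (TCP) lies on the centre line of the jaws, within the pads' length; the fingertips stand 25 mm ahead of it and the grasp point (between the pads) lies 6 mm ahead of it (ctrl.finger_overhang is the distance from the TCP to the fingertips, in mm); z points along the fingers, y is the line along which they close (so a half turn about z gives the same grasp; the last joint's range is limited). The gripper opens to 85 mm and grips with 20 to 120 N. Pads are 22 mm wide; open, the fingers measure 114 mm over their backs; the gripper's body (76 mm by 85 mm) begins 54 mm behind the grasp point. The pads swing forward as they close: fully open they stand 13 mm farther back than shut.
Start: joints at [1.096, 0.628, 0.038, 1.517, -0.027, 0.996, -0.02], TCP at [258.408, -596.442, 256.313] pointing down, gripper open.
Joint ranges: [-3.06, 3.06], [-0.37, 2.12], [-1.25, 1.32], [0.18, 2.47], [-1.1, 4.24], [0.23, 1.98], [-2.94, 2.94]. Speed limits (rad/s): [2.57, 2.57, 3.14, 3.14, 3.14, 3.14, 3.14].

### API

Orientations are given as [roll, pitch, yaw] about the fixed x, y, z axes, in that order (R = Rz(yaw) Ry(pitch) Rx(roll)).
In Python, from cell import ctrl gives the robot as it stands. The module is installed in compiled form; this text tells all that it offers.
- The arm moves only by the tool play_rows, never from a script. Its argument "targets" is a list of rows, each a list of 5 numbers: the closure, from 0 (fully open) to 1 (shut), then the shift along the tool's x, y, z in cm, then the turn about the tool's z in degrees. In form: [[gripper, dx, dy, dz, spin], ...]. A call has 1 to 10 rows; each row is the pose to reach, as a shift and turn from the pose commanded when the call began, along the tool's axes at that moment; what a row does not reach only later rows make up. A row lasts 1/10 s, in which the tool goes at most 50 mm and 8.59 degrees, less where a joint would pass 70% of its speed; a pose out of reach is approached as far as the arm can. A call with a gripper value outside its range is refused whole. The fingers move at their own pace and stop on an object; the grip force is fixed at half the most. Time passes only in rows, so rows that repeat a pose let the fingers close. It gives the time, the measured TCP pose, the force, the opening and the grip force at its end, in the units of the state.
- ctrl.read_state(): the state, without advancing time (a new reading comes with each control period).
- ctrl.get_image(name): name is "side" or "top"; returns (picture, depth): 420x560x3 uint8, red, green, blue; 420x560 float32, mm along the optical axis (not along the pixel's ray), 0 where there is no reading.
- ctrl.calibration(name): a dict with "vfov" (degrees; the focal length in pixels is half the picture's height over the tangent of half this angle, whatever the lens; pixels are square), "cx", "cy" (the principal point, pixels), "k1" (the pictures are not rectified: a ray, as slopes to the right and down, at radius r is drawn at 1 + k1 r^2 times it, then the intrinsics apply), "extrinsics" (4x4, takes a point from camera to world coordinates). Camera axes: x right, y down, z forward; pixel columns grow to the right and rows downward; lengths in mm; the calibration is good to about 2 mm. A picture is of the moment at which its call begins. calibration takes no time and is no camera call.
- ctrl.finish_job(): hands the job in; it is judged then, once.
Trained networks look in the newest picture that a camera, given by its name, has taken for a name from the list of things; names that differ only in an ending like _2 or _b are one class to them, and where a whole thing is asked for, a point or a joint stands for the part that bears it (a point fixed in the world has none). Each returns a list of dicts, best first, with "confidence" (0 to 1); they miss things now and then, are a little off and sometimes report something else, mostly with a low value. They report only what shows in the picture. A call takes as long as a camera call. They do not tell look-alikes from the thing itself.
- ctrl.search_frame(camera, name): "bbox" ([left, top, right, bottom] in pixels, round what is visible of it).
- ctrl.trace(camera, name): "pixels" (420x560 bool, what is visible of it) and "bbox" ([left, top, right, bottom] in pixels, round what is visible of it).
The state is a dict: "clock": time; "qpos": joint angles; "qd": joint speeds; "tau": joint torques, N m; "eef_pos": TCP position; "tool_rot": TCP orientation; "force": force on the tool from outside, world axes, zero at the start; "torque": the same for the moment, N m; "width": finger opening in mm; "gripper_force": force on a finger pad.
Only numpy, scipy, OpenCV 4.12 (cv2) and the standard library are available. Lean on these libraries where they do the work, as an engineer would, in place of code of your own. Each camera call takes 0.05 s, during which the arm holds its last target. There are 200 camera calls.

### The job

Switch on the seedlings' grow lamp: lift the green hinged cover of its switch box by the black knob until it stands up, flip the red-tipped toggle underneath all the way over to its other side, then lower the green cover fully shut again. Leave the cover of the blue-covered fan switch alone.

Things in the scene. Friction and masses are not known exactly. Their poses are not given: they have to be found in the camera images.
- lamp_box: Grey switch box with green cover, fixed on the table: 104 (x) x 120 (y) x 45 mm high. Origin: centre of its underside. Its x axis runs from the knob side to the hinge side (away from the robot), y left, z up. Cover hinge line along y at x = +52, height 48. On the deck, a 40 x 70 mm plate (top at height 55) carries the toggle; no walls around it with the cover up. The blue fan box is built alike.
- lamp_cover (a joint): Green cover's angle a: 0 shut, grows as the knob rises, stop 1.9 rad; the stiff hinge holds it anywhere, 1-2 N at the knob moves it. Hood 108 x 126 x 54 mm. Black 24 mm ball knob on a stem 41 mm out from its wall; ball in box frame (mm): y 0, x = 52 - 147 cos a + 30 sin a, height 48 + 147 sin a + 30 cos a (shut: x -95, height 78). Pinched along the box's y, it can pivot in the fingers.
- lamp_toggle (a joint): Toggle angle: 0 off (leaning 0.5 rad to the box's +y), 1.0 on (as far to -y); stays where left. Steel rod 9 mm thick with a red 18 mm ball 36 mm from the pivot, which is at the box's x 0, y 0, height 52 mm; it swings in the box's y-z plane. Ball at y +17 off, -17 on, height 84 mm. About 2 N sideways at the ball moves it.
- fan_cover (a joint): Angle of the blue cover on the other switch box (the fan's): 0 shut. To be left shut.
Mind the look-alikes: they are no part of the job. There is more than one size of the part that bears fan_cover; the job needs the middle-sized.

How it is judged (in metres and radians):
On the way, in this order (a step that is already met when the one before it is completed fails the run):
1. the green cover is lifted until it stands up, 1.2 rad or more (value of joint lamp_cover above 1.2 rad), for 0.2 s.
2. the toggle is flipped over to on while the cover is up (value of joint lamp_toggle above 0.8 rad and value of joint lamp_cover above 1 rad), for 0.2 s.
At the end, for the whole second after the job is handed in: The lamp's toggle is over at on (joint above 0.8 rad of 1.0), the green cover is down again (below 0.12 rad, its knob within about 17 mm of fully shut), and the blue cover is still shut (below 0.15 rad) (value of joint lamp_toggle above 0.8 rad and value of joint lamp_cover below 0.12 rad and value of joint fan_cover below 0.15 rad); the robot touches nothing.
It fails at once if the blue cover of the fan switch is lifted (value of joint fan_cover above 0.15 rad).
It also fails if it takes over 64 s, if anything falls off the work surface, if the arm or the gripper's body presses on something with over 40 N, if the wrist force passes 120 N, or if a joint passes its speed limit or range.

## Working session

There is one attempt and no reset: what is moved stays moved. The work goes in short steps, Python scripts to look and compute and a tool call to move; the robot and the scene stay as the last step left them, time stands still between calls to the robot, and variables do not carry over. Pictures are saved under pics/ and viewed, at most 10 in all, crops included, and the job is handed in when it is done.

Besides the shell and the picture viewer there is one more tool, called in YAML: its name, and indented under it one key for each argument. play_rows: Moves the arm, as the interface text tells. Its arguments: {"type":"object","properties":{"targets":{"type":"array"}},"required":["targets"]}

```bash
mkdir -p pics; cat > h.py <<'E'
import numpy as np, cv2
from cell import ctrl
def world(cam,depth,us,vs):
    c=ctrl.calibration(cam); f=210/np.tan(np.radians(c["vfov"])/2)
    K=np.array([[f,0,c["cx"]],[0,f,c["cy"]],[0,0,1]])
    p=cv2.undistortPoints(np.array([us,vs],float).T.reshape(-1,1,2),K,np.array([c["k1"],0,0,0,0.])).reshape(-1,2)
    z=depth[np.array(vs,int),np.array(us,int)]
    P=np.c_[p*z[:,None],z,np.ones(len(z))]
    return (P@np.array(c["extrinsics"]).T)[:,:3],z>0
def save(n,im): cv2.imwrite(f"pics/{n}.png",im[:,:,::-1])
E
python3 - <<'E'
from h import *
s=ctrl.read_state(); print(s)
ims=[]
for cam in("top","side"):
    im,d=ctrl.get_image(cam); save(cam+"0",im); np.savez(cam+"0",im=im,d=d)
    for n in("lamp_cover","lamp_box","fan_cover","lamp_toggle"):
        for r in ctrl.trace(cam,n):
            v,u=np.nonzero(r["pixels"])
            if len(u)<5: continue
            P,ok=world(cam,d,u,v); P=P[ok]
            print(cam,n,round(r["confidence"],2),np.round(r["bbox"]),np.round(np.percentile(P,[3,50,97],axis=0)).tolist(), im[v,u].mean(0).round())
E
```

```text
{'clock': 0.0, 'qpos': array([ 1.09618902,  0.62932618,  0.03841418,  1.51835743, -0.02700531,
        0.99629152, -0.02000653]), 'qd': array([ 1.29068143e-03, -1.88383419e-03,  2.12986235e-05, -2.54849050e-03,
       -1.33178241e-03,  8.37024130e-04, -5.81934127e-04]), 'tau': array([-8.04785650e-04, -5.63399577e+01,  1.22623231e+00, -1.93445009e+01,
        1.11739326e-02,  1.05866956e-02, -5.55989601e-06]), 'eef_pos': array([ 258.20218672, -595.89644239,  255.40483596]), 'tool_rot': array([-3.13972713e+00,  2.58857327e-06,  4.08820595e-01]), 'force': array([-0.44548765, -0.05816171, -0.11862435]), 'torque': array([-0.02147495, -0.01546309,  0.02376195]), 'gripper_force': 0.0, 'width': 85.38854804925239}
top lamp_cover 0.73 [365. 136. 440. 228.] [[438.0, -279.0, 52.0], [510.0, -217.0, 102.0], [570.0, -156.0, 107.0]] [35. 83. 45.]
top lamp_box 0.8 [362. 133. 442. 231.] [[440.0, -280.0, 11.0], [508.0, -216.0, 101.0], [568.0, -156.0, 106.0]] [36. 81. 45.]
top fan_cover 0.82 [ 72. 240. 192. 368.] [[201.0, 194.0, 102.0], [296.0, 269.0, 133.0], [374.0, 358.0, 139.0]] [ 33.  60. 106.]
top 
[... 178 characters left out ...]
6.0], [522.0, 177.0, 101.0], [583.0, 241.0, 106.0]] [ 30.  56. 100.]
side lamp_cover 0.94 [284. 131. 348. 176.] [[426.0, -275.0, 51.0], [494.0, -181.0, 91.0], [563.0, -148.0, 106.0]] [38. 90. 47.]
side lamp_box 0.95 [281. 131. 352. 191.] [[447.0, -273.0, 4.0], [490.0, -169.0, 75.0], [560.0, -149.0, 106.0]] [46. 83. 52.]
side fan_cover 0.94 [152. 221. 316. 341.] [[190.0, 202.0, 67.0], [269.0, 316.0, 133.0], [362.0, 379.0, 139.0]] [ 31.  62. 129.]
side fan_cover 0.78 [142. 178. 225. 239.] [[468.0, 127.0, 55.0], [502.0, 208.0, 100.0], [574.0, 254.0, 106.0]] [ 28.  57. 120.]
side fan_cover 0.56 [228. 169. 284. 204.] [[476.0, -54.0, 37.0], [515.0, 8.0, 68.0], [565.0, 39.0, 76.0]] [ 32.  59. 118.]
```

View pics/top0.png

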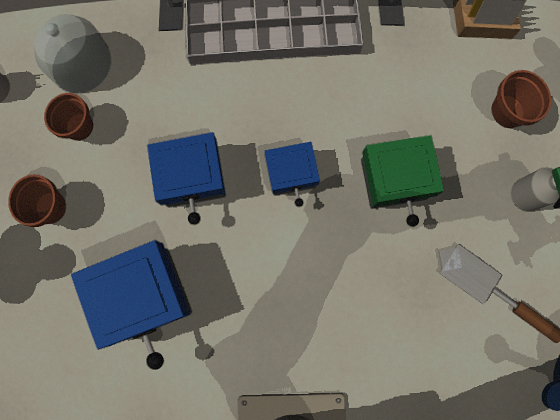

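View pics/side0.png

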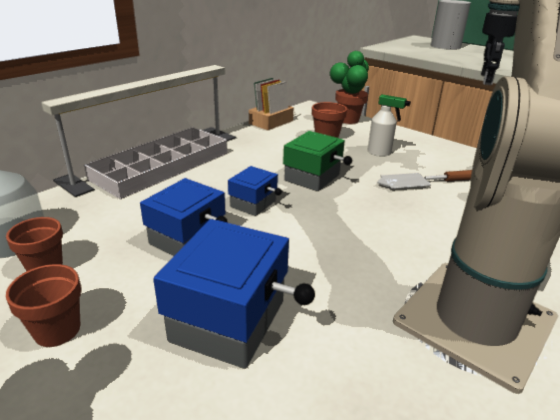

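The cover I want is the only green one, at top (403,172) with its knob at (412,220). The possible mix-ups are the blue covers at (186,168), (292,167) and (130,295), plus the spray bottle's green head at (555,175). The middle-sized fan box is the one at (186,168), and I leave all the blue ones alone.

```bash
python3 - <<'E'
from h import *
z=np.load("top0.npz"); im,d=z["im"],z["d"]
save("crop",cv2.resize(im[120:250,340:470],None,fx=4,fy=4))
vv,uu=np.mgrid[125:240,350:455]; u,v=uu.ravel(),vv.ravel()
P,ok=world("top",d,u,v)
g=im[v,u].astype(int); green=(g[:,1]>g[:,0]+20)&(g[:,1]>g[:,2]+15)&ok&(P[:,2]>96)
r=cv2.minAreaRect(P[green][:,:2].astype(np.float32)); print(r)
k=(g.max(1)<60)&ok&(P[:,2]>60)&(P[:,2]<97)&(v>208)
K=P[k]; print(k.sum(),K.min(0),K.max(0),np.median(K,0), u[k].mean(),v[k].mean())
s=np.load("side0.npz"); im,d=s["im"],s["d"]
vv,uu=np.mgrid[145:175,330:360]; u,v=uu.ravel(),vv.ravel(); P,ok=world("side",d,u,v)
k=(im[v,u].max(1)<60)&ok&(P[:,2]>60)&(P[:,0]<445);K=P[k]; print(k.sum(),K.min(0),K.max(0),K.mean(0))
# box from rect
(c,sz,a)=r
yaw=np.radians(a); 
while yaw>np.pi/4: yaw-=np.pi/2
while yaw<-np.pi/4: yaw+=np.pi/2
R=np.array([[np.cos(yaw),-np.sin(yaw)],[np.sin(yaw),np.cos(yaw)]])
print("yaw",yaw,"ball if hood centre==box x-2..0", c+R@[-95,0], c+R@[-93,0])
E
```

```text
((517.3651123046875, -220.2122802734375), (107.88684844970703, 126.44098663330078), 8.347092628479004)
115 [ 412.94679325 -243.20355531   74.8564749 ] [ 434.30712365 -222.02467313   91.95491198] [ 422.01884338 -231.08616627   85.1430291 ] 412.31304347826085 219.9217391304348
65 [ 411.54915078 -233.16135197   67.09764309] [ 431.07693075 -216.82083097   89.84191036] [ 419.75124148 -224.18007451   80.36193861]
yaw 0.14568424933590643 ball if hood centre==box x-2..0 [ 423.37146579 -234.00337941] [ 425.3502794  -233.71304048]
```

View pics/crop.png

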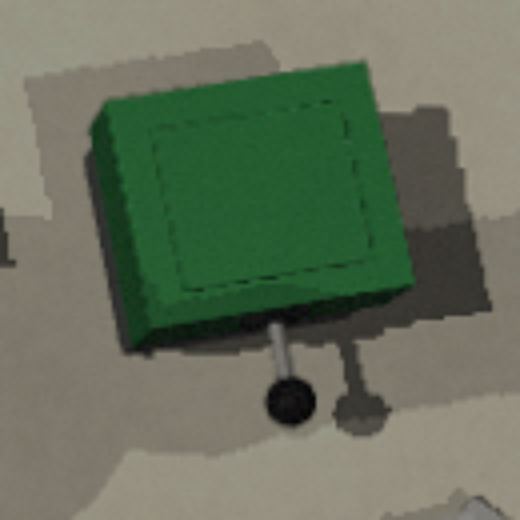

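The crop shows the green hood with its black ball knob at about crop (290,400), so the choice holds. I'll move above the knob.

play_rows:
  targets:
    - [0,3.7,-3.3,0.8,2]
    - [0,7.4,-6.7,1.6,4]
    - [0,11.1,-10,2.4,6]
    - [0,14.8,-13.4,3.2,8]
    - [0,18.5,-16.7,4,10]
    - [0,22.2,-20,4.8,12]
    - [0,25.9,-23.4,5.6,14]
    - [0,29.6,-26.7,6.5,15]
    - [0,29.6,-26.7,6.5,15.1]
    - [0,29.6,-26.7,6.5,15.1]

```text
clock: 1.5
eef_pos: [424.8, -232.1, 191.2]
tool_rot: [-3.141, -0.0, 0.15]
force: [-0.0, -0.2, 0.1]
width: 85.4
gripper_force: 0.0
```

play_rows:
  targets:
    - [0,0,0,3,0]
    - [0,0,0,6,0]
    - [0,0,0,9,0]
    - [0,0,0,10.5,0]
    - [0.5,0,0,10.5,0]
    - [1,0,0,10.5,0]
    - [1,0,0,10.5,0]
    - [1,0,0,10.5,0]
    - [1,0,0,10.5,0]
    - [1,0,0,10.5,0]

```text
clock: 2.5
eef_pos: [424.0, -231.6, 87.8]
tool_rot: [-3.139, -0.0, 0.146]
force: [-1.3, 6.1, 11.6]
width: 20.7
gripper_force: 58.2
```

play_rows:
  targets:
    - [0.4,0,0,0,0]
    - [0.4,0,0,0.3,0]
    - [0.4,0,0,0.7,0]
    - [0.4,0,0,0.7,0]
    - [1,0,0,0.7,0]
    - [1,0,0,0.7,0]
    - [1,0,0,0.7,0]
    - [1,0,0,0.7,0]
    - [1,0,0,0.7,0]
    - [1,0,0,0.7,0]

```text
clock: 3.5
eef_pos: [423.4, -231.6, 79.5]
tool_rot: [-3.138, 0.001, 0.146]
force: [-0.2, 5.4, 5.7]
width: 21.2
gripper_force: 58.3
```

play_rows:
  targets:
    - [0.4,0,0,0,0]
    - [0.4,0,0,-0.2,0]
    - [0.4,0,0,-0.4,0]
    - [0.4,0,0,-0.4,0]
    - [1,0,0,-0.4,0]
    - [1,0,0,-0.4,0]
    - [1,0,0,-0.4,0]
    - [1,0,0,-0.4,0]
    - [1,0,0,-0.4,0]
    - [1,0,0,-0.4,0]

```text
clock: 4.5
eef_pos: [423.5, -231.7, 83.6]
tool_rot: [-3.138, 0.001, 0.146]
force: [-1.3, 6.0, 7.4]
width: 20.7
gripper_force: 58.3
```

play_rows:
  targets:
    - [1,0.27,0,-1.09,0]
    - [1,0.61,0,-2.16,0]
    - [1,1.04,0,-3.2,0]
    - [1,1.54,0,-4.21,0]
    - [1,2.12,0,-5.17,0]
    - [1,2.77,0,-6.09,0]
    - [1,3.48,0,-6.97,0]
    - [1,4.26,0,-7.78,0]
    - [1,5.1,0,-8.53,0]
    - [1,5.99,0,-9.22,0]

```text
clock: 5.5
eef_pos: [482.7, -223.2, 175.4]
tool_rot: [-3.138, 0.002, 0.146]
force: [2.3, 5.3, -7.4]
width: 20.6
gripper_force: 58.9
```

play_rows:
  targets:
    - [1,1.26,0,-0.8,0]
    - [1,2.6,0,-1.49,0]
    - [1,4.0,0,-2.02,0]
    - [1,5.44,0,-2.42,0]
    - [1,6.92,0,-2.68,0]
    - [1,8.42,0,-2.78,0]
    - [1,9.92,0,-2.73,0]
    - [1,11.4,0,-2.54,0]
    - [1,12.86,0,-2.19,0]
    - [1,14.28,0,-1.71,0]

```text
clock: 6.5
eef_pos: [625.6, -206.0, 193.7]
tool_rot: [3.139, -0.001, 0.144]
force: [-0.3, 0.4, -0.8]
width: -0.3
gripper_force: 0.0
```

```bash
python3 - <<'E'
from h import *
print(ctrl.read_state()["eef_pos"],ctrl.read_state()["force"])
a,_=ctrl.get_image("side"); b,_=ctrl.get_image("top")
save("up",np.hstack([cv2.resize(a[60:220,240:400],(390,390)),cv2.resize(b[80:240,330:490],(390,390))]))
E
```

```text
[ 625.55895091 -206.02633056  193.72057686] [-0.28962574  0.37199655 -0.84191703]
```

View pics/up.png

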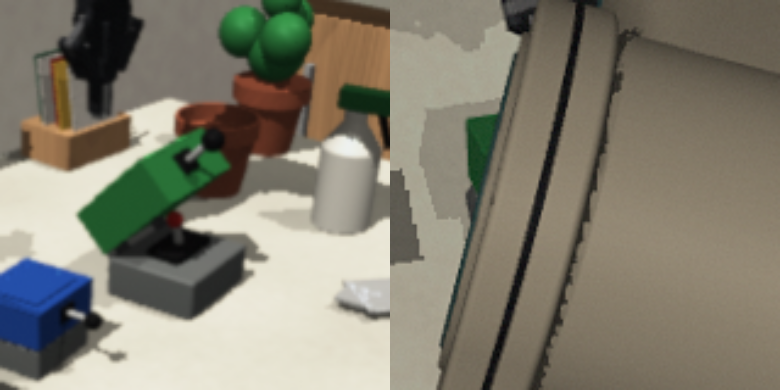

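The side view (left half) shows the knob slipped out. The cover stands part-way, its knob at crop (210,140), and the red toggle is visible at (175,218). I'll measure the knob, then push it the rest of the way with closed fingers.

```bash
python3 - <<'E'
from h import *
im,d=ctrl.get_image("side")
vv,uu=np.mgrid[105:128,316:336]; u,v=uu.ravel(),vv.ravel(); P,ok=world("side",d,u,v)
k=(im[v,u].max(1)<50)&ok&(P[:,2]>130)&(P[:,0]<620);K=P[k]; print(k.sum(),K.min(0),K.max(0),K.mean(0))
E
```

```text
81 [ 475.80859182 -237.21316725  140.08459127] [ 525.06977142 -206.17740598  186.05386142] [ 488.71048897 -216.92095495  172.0386228 ]
```

play_rows:
  targets:
    - [1,0,0,-2,0]
    - [1,0,0,-4,0]
    - [1,0,0,-7,0]
    - [1,-4,0,-7,0]
    - [1,-8,0,-7,0]
    - [1,-12,0,-7,0]
    - [1,-16,0,-7,0]
    - [1,-20,0,-7,0]
    - [1,-20,0,-7,0]
    - [1,-20,0,-7,0]

```text
clock: 7.65
eef_pos: [425.5, -234.4, 263.7]
tool_rot: [3.14, -0.001, 0.143]
force: [0.5, -0.3, 0.5]
width: -0.2
gripper_force: 0.0
```

play_rows:
  targets:
    - [1,0,0,3,0]
    - [1,0,0,6,0]
    - [1,0,0,7.7,0]
    - [1,2,0,7.7,0]
    - [1,4,0,7.5,0]
    - [1,5.5,0,7.2,0]
    - [1,7,0,7,0]
    - [1,8.5,0,6.8,0]
    - [1,10,0,6.8,0]
    - [1,11.5,0,6.8,0]

```text
clock: 8.65
eef_pos: [541.9, -216.5, 194.8]
tool_rot: [3.141, -0.0, 0.146]
force: [-1.1, 0.0, 0.8]
width: -0.1
gripper_force: 0.4
```

play_rows:
  targets:
    - [1,1,0,0,0]
    - [1,2,0,0,0]
    - [1,3,0,0,0]
    - [1,4,0,0,0]
    - [1,5,0,0,0]
    - [1,6,0,0,0]
    - [1,6,0,0,0]
    - [1,4,0,-2,0]
    - [1,0,0,-5,0]
    - [1,-5,0,-5,0]

```text
clock: 9.65
eef_pos: [493.3, -224.9, 247.8]
tool_rot: [3.137, -0.008, 0.147]
force: [1.1, -2.0, 0.4]
width: -0.3
gripper_force: 0.0
```

```bash
python3 - <<'E'
from h import *
print(ctrl.read_state()["eef_pos"],ctrl.read_state()["force"])
im,d=ctrl.get_image("side"); b,_=ctrl.get_image("top")
save("up2",np.hstack([cv2.resize(im[60:220,240:400],(390,390)),cv2.resize(b[80:240,330:490],(390,390))]))
for r in ctrl.trace("side","lamp_toggle")+ctrl.trace("side","lamp_cover"):
    v,u=np.nonzero(r["pixels"]);P,ok=world("side",d,u,v);P=P[ok]
    print(r["confidence"],r["bbox"],np.percentile(P,[3,50,97],axis=0).round())
vv,uu=np.mgrid[60:200,250:380]; u,v=uu.ravel(),vv.ravel(); g=im[v,u].astype(int); P,ok=world("side",d,u,v)
k=(g[:,0]>g[:,1]*2)&(g[:,0]>60)&ok&(abs(P[:,2]-84)<15)&(P[:,0]<560)
print("red",k.sum(),P[k].min(0).round(),P[k].max(0).round(),P[k].mean(0).round())
E
```

```text
[ 493.30535494 -224.91109443  247.79912379] [ 1.05119624 -2.04399434  0.40329891]
0.54 [309.8, 145.3, 312.5, 157.1] [[ 507. -209.   67.]
 [ 513. -199.   85.]
 [ 519. -194.   93.]]
0.45 [139.7, 179.2, 226.6, 238.2] [[468. 126.  54.]
 [503. 208. 100.]
 [575. 254. 106.]]
0.62 [261.2, 97.9, 303.0, 165.3] [[ 568. -267.   43.]
 [ 606. -209.   94.]
 [ 636. -139.  167.]]
red 31 [ 507. -206.   81.] [ 521. -194.   94.] [ 513. -199.   88.]
```

View pics/up2.png

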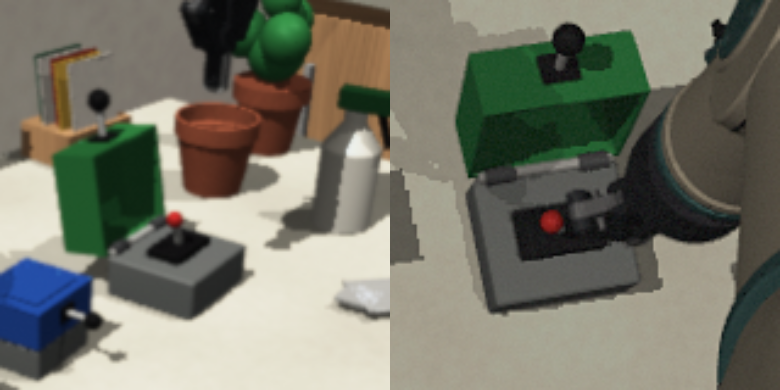

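The cover now stands up (side crop, knob at (98,100)). The toggle's red ball at top crop (552,222) leans to +y, i.e. still off. Next I go down on its +y side and push toward -y.

play_rows:
  targets:
    - [1,1.5,-2.5,0,0]
    - [1,2.5,-5,0,0]
    - [1,2.5,-5,4,0]
    - [1,2.5,-5,8,0]
    - [1,2.5,-5,12,0]
    - [1,2.5,-5,15,0]
    - [1,2.5,-4.3,15,0]
    - [1,2.5,-3.6,15,0]
    - [1,2.5,-2.9,15,0]
    - [1,2.5,-2.2,15,0]

```text
clock: 10.85
eef_pos: [514.0, -199.3, 96.5]
tool_rot: [3.14, -0.003, 0.145]
force: [-1.1, 1.8, 1.5]
width: 0.3
gripper_force: 1.1
```

play_rows:
  targets:
    - [1,0,0.5,0,0]
    - [1,0,1.0,0,0]
    - [1,0,1.4,0,0]
    - [1,0,1.4,0,0]

```text
clock: 11.25
eef_pos: [514.8, -213.0, 94.8]
tool_rot: [3.141, -0.001, 0.145]
force: [-0.4, 0.4, 0.1]
width: -0.2
gripper_force: 0.0
```

```bash
cat > look.py <<'E'
from h import *
import sys
print(ctrl.read_state()["eef_pos"],ctrl.read_state()["force"])
im,d=ctrl.get_image("side"); b,_=ctrl.get_image("top")
save(sys.argv[1],np.hstack([cv2.resize(im[60:220,240:400],(390,390)),cv2.resize(b[80:240,330:490],(390,390))]))
vv,uu=np.mgrid[60:200,250:380]; u,v=uu.ravel(),vv.ravel(); g=im[v,u].astype(int); P,ok=world("side",d,u,v)
def rep(n,k):
    Q=P[k&ok][:,:3]; X=np.c_[(Q[:,0]-518)*.989+(Q[:,1]+218.7)*.145,-(Q[:,0]-518)*.145+(Q[:,1]+218.7)*.989,Q[:,2]]
    if len(X): print(n,len(X),np.percentile(X,[2,50,98],axis=0).round(1).tolist())
rep("red",(g[:,0]>g[:,1]*2)&(g[:,0]>60)&(abs(P[:,2]-84)<15)&(P[:,0]<560))
rep("knob",(g.max(1)<50)&(P[:,2]>172)&(P[:,2]<215)&(P[:,0]>560)&(P[:,0]<680)&(abs(P[:,1]+215)<35))
E
python3 look.py fl
```

```text
[ 514.81961349 -213.01923423   94.77571339] [-0.38955878  0.43114221  0.12141361]
knob 55 [[96.2, -2.6, 179.6], [102.2, 7.5, 191.2], [110.4, 13.5, 198.0]]
```

play_rows:
  targets:
    - [1,0,0.2,0,0]
    - [1,0,0.4,0,0]
    - [1,0,0.4,0,0]

```text
clock: 11.65
eef_pos: [514.2, -213.8, 94.4]
tool_rot: [-3.137, 0.002, 0.147]
force: [-1.5, 5.7, 3.2]
width: -0.2
gripper_force: 3.3
```

play_rows:
  targets:
    - [1,0,-0.5,0,0]
    - [1,0,-1.5,0,0]
    - [1,0,-1.5,-4,0]
    - [1,0,-1.5,-8,0]
    - [1,0,-1.5,-12,0]
    - [1,0,-1.5,-16,0]
    - [1,0,-1.5,-18,0]
    - [0.6,0,-1.5,-18,0]

```text
clock: 12.45
eef_pos: [514.5, -202.3, 277.9]
tool_rot: [3.138, -0.006, 0.145]
force: [-0.1, 0.1, -0.7]
width: 13.7
gripper_force: 0.0
```

```bash
python3 look.py fl2
```

```text
[ 514.54830135 -202.25425857  277.90870718] [-0.07930823  0.05714476 -0.65550263]
red 21 [[-7.4, -16.4, 82.5], [-2.6, -10.8, 88.2], [2.0, -6.4, 91.9]]
knob 57 [[96.9, -3.5, 180.7], [102.0, 7.2, 190.5], [111.2, 12.7, 198.7]]
```

View pics/fl2.png

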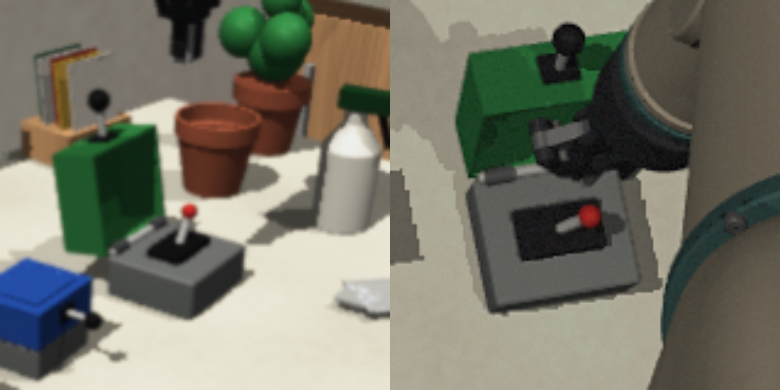

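The red ball has moved to top crop (590,215), so it is now on the -y side. I'll measure its angle from the top view.

```bash
python3 - <<'E'
from h import *
im,d=ctrl.get_image("top")
vv,uu=np.mgrid[150:200,380:430]; u,v=uu.ravel(),vv.ravel(); g=im[v,u].astype(int)
k=(g[:,0]>g[:,1]*2)&(g[:,0]>60); P,ok=world("top",d,u,v); Q=P[k&ok]
print(k.sum(),Q.min(0),Q.max(0))
# centre pixel on plane z=84
uc,vc=u[k].mean(),v[k].mean()
D=np.full((420,560),1000.,np.float32); A,_=world("top",D,[uc],[vc]); C=np.array(ctrl.calibration("top")["extrinsics"])[:3,3]
X=C+(A[0]-C)*(84-C[2])/(A[0][2]-C[2]); e=X[:2]-[518,-218.7]
print(X, e@[.989,.145], e@[-.145,.989])
E
```

```text
70 [ 512.18894948 -248.58876161   54.39606431] [ 526.88510224 -227.49457579   94.44864949]
[ 520.09932941 -236.82494789   84.        ] -0.5518806557986966 -18.229976230594293
```

The top view puts the ball at y = -18 mm, which is fully on. Now I close the cover. First I push the knob back toward -x from behind.

play_rows:
  targets:
    - [1,3,0.5,0,0]
    - [1,6,1,0,0]
    - [1,10,1.7,0,0]
    - [1,13.7,1.7,0,0]
    - [1,13.7,1.7,2,0]
    - [1,13.7,1.7,5,0]
    - [1,13.7,1.7,7.6,0]
    - [1,13.7,1.7,7.6,0]

```text
clock: 13.4
eef_pos: [647.3, -197.3, 192.4]
tool_rot: [-3.137, 0.01, 0.145]
force: [-1.2, -0.3, -0.1]
width: -0.2
gripper_force: 0.0
```

play_rows:
  targets:
    - [1,-2,0,-0.5,0]
    - [1,-4.3,0,-0.7,0]
    - [1,-5.8,0,-0.9,0]
    - [1,-7.3,0,-0.9,0]
    - [1,-8.8,0,-0.7,0]
    - [1,-10.3,0,-0.4,0]
    - [1,-11.7,0,0,0]
    - [1,-13.1,0,0.4,0]
    - [1,-13.1,0,0.4,0]

```text
clock: 14.3
eef_pos: [519.5, -218.1, 194.7]
tool_rot: [-3.141, 0.002, 0.143]
force: [0.3, 0.1, -0.1]
width: 0.0
gripper_force: 0.0
```

```bash
sed -i 's/P\[:,2\]>172)&(P\[:,2\]<215)&(P\[:,0\]>560)&(P\[:,0\]<680)/P[:,2]>150)\&(P[:,2]<215)\&(P[:,0]<680)/' look.py; python3 look.py dn
```

```text
[ 519.45750223 -218.06837578  194.71674554] [ 0.30856384  0.05002453 -0.09602992]
red 15 [[-8.3, -16.0, 83.3], [-4.4, -9.9, 87.4], [-0.5, -5.8, 90.8]]
knob 203 [[-33.5, -7.2, 152.1], [-7.9, 9.9, 185.7], [9.1, 17.0, 213.8]]
```

View pics/dn.png

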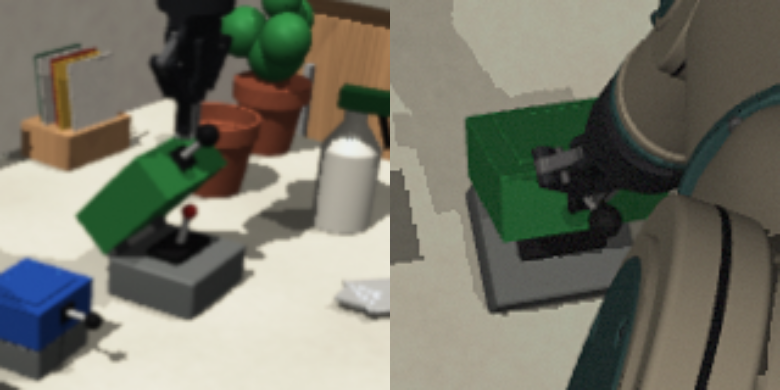

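The side view shows the cover part-way down, with the knob at crop (207,135), about 0.8 rad. Now I press it down from above along its arc.

play_rows:
  targets:
    - [1,0,0,-3.5,0]
    - [1,-2,0,-4,0]
    - [1,-3.5,0,-3.5,0]
    - [1,-4.3,0,-1,0]
    - [1,-5.4,0,0.2,0]
    - [1,-6.2,0,1,0]
    - [1,-6.9,0,1.9,0]
    - [1,-7.5,0,2.8,0]
    - [1,-8.1,0,3.8,0]
    - [1,-8.1,0,3.8,0]

```text
clock: 15.4
eef_pos: [425.8, -232.6, 155.1]
tool_rot: [-3.136, 0.027, 0.138]
force: [-30.7, -10.7, 18.0]
width: -0.0
gripper_force: 17.5
```

play_rows:
  targets:
    - [1,-0.5,0,1,0]
    - [1,-0.9,0,2,0]
    - [1,-1.2,0,3,0]
    - [1,-1.5,0,4,0]
    - [1,-1.5,0,4.3,0]
    - [1,-1.5,0,4.6,0]
    - [1,-1.5,0,4.6,0]

```text
clock: 16.1
eef_pos: [407.0, -235.0, 108.1]
tool_rot: [-3.133, 0.033, 0.135]
force: [-34.9, -15.3, 7.8]
width: 0.0
gripper_force: 16.9
```

```bash
python3 look.py dn2
```

```text
[ 406.98921394 -234.97950118  108.12887816] [-34.94210634 -15.28382174   7.81103837]
knob 438 [[-131.6, -10.0, 151.0], [-120.5, 24.5, 183.2], [-101.9, 53.6, 213.9]]
```

View pics/dn2.png

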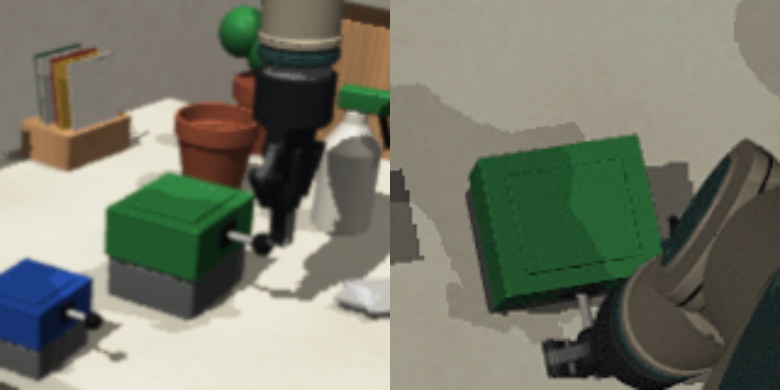

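The cover looks nearly shut, with the closed fingers pressed against the front of the knob at side crop (262,243). I back off forward and up, then press down on the hood.

play_rows:
  targets:
    - [1,-1.5,0,0,0]
    - [1,-3,0,0,0]
    - [1,-3,0,-3,0]
    - [1,-3,0,-7,0]
    - [1,-3,0,-10,0]
    - [1,-3,0,-10,0]

```text
clock: 16.8
eef_pos: [400.1, -237.3, 214.6]
tool_rot: [3.136, -0.008, 0.146]
force: [-0.0, -0.2, -0.3]
width: 0.0
gripper_force: 0.0
```

```bash
python3 - <<'E'
from h import *
s=ctrl.read_state();print(s["eef_pos"],s["force"],s["tool_rot"])
im,d=ctrl.get_image("side")
vv,uu=np.mgrid[125:190,270:365]; u,v=uu.ravel(),vv.ravel(); P,ok=world("side",d,u,v); g=im[v,u].astype(int)
gr=(g[:,1]>g[:,0]+20)&(g[:,1]>g[:,2]+15)&ok&(P[:,2]>90)
Q=P[gr]; bx=(Q[:,0]-518)*.989+(Q[:,1]+218.7)*.145
m=(Q[:,2]>98)|(abs(bx)<45); m&=abs(bx)<48
# top plane slope
A=np.c_[bx[m],np.ones(m.sum())]; z=Q[m,2]
for _ in range(5):
    c=np.linalg.lstsq(A,z,rcond=None)[0]; r=abs(z-A@c)<4 if _ else z>100; A,z=A[r],z[r]
print("slope",c,len(z))
k=(g.max(1)<50)&ok&(P[:,2]>60)&(P[:,2]<120)&(P[:,0]<440); K=P[k]; print(k.sum(),K.min(0),K.max(0),K.mean(0))
E
```

```text
[ 400.11872823 -237.25989486  214.55256534] [-0.00643703 -0.24965094 -0.34922125] [ 3.13616708 -0.00786187  0.14580305]
slope [-9.36912912e-04  1.03663083e+02] 728
50 [ 411.90584426 -230.41008851   72.60606569] [ 428.24431168 -217.93868033   90.52108372] [ 419.09494544 -223.4784387    82.31672039]
```

The hood top is level (slope about 0) and the knob is back at its shut position. The gripper is clear of everything, so I hand the job in.

```bash
python3 -c "
from cell import ctrl
print(ctrl.finish_job())"
```

```text
the job is handed in; nothing more can be done
None
```

I handed the job in at about 17 s: the grow lamp's toggle measured fully on before I closed the cover, the green cover reads shut, and I never touched the blue covers; the hand-in returned no verdict.

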